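# Open the dial padlock on the jewellery case and hold it up

### The arm

A 6-joint arm with a two-finger parallel gripper is mounted at the origin on the work surface. World frame = base frame: x ahead of the robot, y to its left, z up, the work surface at z = 0. Lengths are in mm, angles in rad, forces in N, time in s.
With the tool pointing down it reaches from about 400 to 925 mm from the base axis. Payload 12.5 kg.
Tool frame: the origin (TCP) lies on the front face of the gripper's body, between the roots of the fingers; the fingertips stand 78 mm ahead of it and the grasp point (between the pads) lies 59 mm ahead of it (env.nose_length is the distance from the TCP to the fingertips, in mm); z points along the fingers, y is the line along which they close (so a half turn about z gives the same grasp; the last joint's range is limited). The gripper opens to 95 mm and grips with 3 to 60 N. Pads are 20 mm wide; open, the fingers measure 119 mm over their backs; the gripper's body (75 mm by 180 mm) begins 59 mm behind the grasp point.
Start: joints at [1.181, 0.491, 1.559, -0, 1.092, -0.106], TCP at [174.983, 600.016, 292.261] pointing down, gripper open.
Joint ranges: [-3.1, 3.1], [-0.84, 2.19], [0.05, 2.79], [-1.13, 4.28], [0.06, 2.93], [-2.69, 2.69]. Speed limits (rad/s): [2.22, 2.22, 2.79, 3.14, 3.14, 3.14].

### API

Orientations are given as [roll, pitch, yaw] about the fixed x, y, z axes, in that order (R = Rz(yaw) Ry(pitch) Rx(roll)).
In Python, from cell import env gives the robot as it stands.
- The arm moves only by the tool jog_arm, never from a script. Its argument "motion" is a list of rows, each a list of 7 numbers: the turn, a rotation vector about the tool's x, y, z in degrees, then the shift along the tool's x, y, z in mm, then the finger opening in mm, from 0 to 95.1. In form: [[wx, wy, wz, x, y, z, hand], ...]. A call has 1 to 10 rows; each row shifts and turns the commanded pose from where the row before left it, along the tool's axes as they then stand; what a row does not reach is not made up. A row lasts 1/8 s, in which the tool goes at most 62.5 mm and 10.7 degrees, less where a joint would pass 70% of its speed; a pose out of reach is approached as far as the arm can. A call is refused whole if a number of a shift passes 62.5 or a number of a turn 10.7, either way. A call with a gripper value outside its range is refused whole. The fingers move at their own pace and stop on an object; the grip force is fixed at half the most. Time passes only in rows, so rows that do not move let the fingers close. It gives the time, the measured TCP pose, the force, the opening and the grip force at its end, in the units of the state.
- env.state(): the state, without advancing time (a new reading comes with each control period).
- env.read_camera(name): name is "side" or "top"; returns a dict with "color" (420x560x3 uint8, red, green, blue), "z_map" (420x560 float32, mm along the optical axis (not along the pixel's ray), 0 where there is no reading), "camera_matrix" (3x3 intrinsics, pixels), "k1" (the pictures are not rectified: a ray, as slopes to the right and down, at radius r is drawn at 1 + k1 r^2 times it, then the intrinsics apply), "world_to_cam" (4x4, takes a point from world to camera coordinates). Camera axes: x right, y up, looking along -z (the intrinsics and any distortion apply to the point x, -y, -z); pixel columns grow to the right and rows downward; lengths in mm; the calibration is good to about 2 mm. A picture is of the moment at which its call begins.
- env.job_done(): hands the job in; it is judged then, once.
Trained networks look in the newest picture that a camera, given by its name, has taken for a name from the list of things; names that differ only in an ending like _2 or _b are one class to them, and where a whole thing is asked for, a point or a joint stands for the part that bears it (a point fixed in the world has none). Each returns a list of dicts, best first, with "score" (0 to 1); they miss things now and then, are a little off and sometimes report something else, mostly with a low value. They report only what shows in the picture. A call takes as long as a camera call. They do not tell look-alikes from the thing itself.
- env.recognise(camera, thing): "location" ([column, row] in pixels, amid what is visible of it).
The state is a dict: "t": time; "joints": joint angles; "qvel": joint speeds; "tau": joint torques, N m; "eef_pos": TCP position; "tcp_rot": TCP orientation; "ft_force": force on the tool from outside, world axes, zero at the start; "moment": the same for the moment, N m; "opening": opening from 0.0 (shut) to 1.0 (fully open); "grip_force": force on a finger pad.
Only numpy, scipy, OpenCV 4.12 (cv2) and the standard library are available. Lean on these libraries where they do the work, as an engineer would, in place of code of your own. Each camera call takes 0.05 s, during which the arm holds its last target. There are 200 camera calls.

### The job

Unlock the dial padlock on the hasp of the glass-topped jewellery case: its number is dialled in but for the last figure, so turn the dial on clockwise until you feel the latch click into its gate and the shackle springs out a little. Without forcing anything, pull the lock back against the staple so that the shackle comes right open, work the open shackle off the staple, and finish while holding the open padlock up level and still, dial upwards, at least a hand's breadth (10 cm) above the case. Leave the other things on the case where they lie.

Things in the scene. Friction and masses are not known exactly. Their poses are not given: they have to be found in the camera images.
- lock_centre (a point): Centre of the dial padlock's round steel body, 52 mm in diameter, 22 mm thick, lying on its back on the case's front rail; 0.2 to 0.3 kg in all, loose but hooked on the hasp's staple, which also keeps it from turning round with its dial. Axes: x points out of the body to the shackle's bow, y to the locking leg, z up, out of the dial
- knob (a point): Middle of the knurled black knob on the dial, 22 mm above lock_centre, on the dial's axis; its axes turn with the dial. The knob is 24 mm in diameter, 16 mm high (8 mm above and below this point) and stands on the flat black dial, 39 mm in diameter and 3 mm thick. The lock may be dragged and carried by the knob or by its body
- bow (a point): Outermost point of the shackle's bow, in the middle of its bar; axes as lock_centre. The shackle is a U of 7 mm round steel, level with lock_centre, its legs along the lock's x at y = +15 mm (locking leg, through the staple) and -15 mm (heel leg, never leaves the body). Locked, this point lies 49 mm from the lock's centre, the inside of the bow at 45 mm. It does not swivel
- leg_end (a point): End of the shackle's locking leg; axes as lock_centre. In the lock's frame at y = 15 mm, x = 19.5 mm plus shackle; locked it is inside the body. Fully open it stands at x = 37.5 mm, and the gap to the round body, whose edge is at x = 25.5 mm opposite the staple, is 12 mm: with the staple's 4 mm bar in the middle of it (x = 31.5 mm) the lock lifts straight off
- dial (a joint): Angle of the dial on the padlock, rad, growing clockwise seen from above; no stops, light friction (0.02 N m). The gate lies at an angle that differs each time, 0.8 to 2.4 rad clockwise of the start; there the latch clicks in and blocks the dial both ways but for some play (about 0.1 rad each way; beyond it the torque climbs past 0.2 N m)
- shackle (a joint): How far the shackle is drawn out of the padlock, m: 0 to 0.001 locked (slight play), springs by itself to 0.004 or 0.005 when the latch finds the gate, 0.018 fully open. From 0.004 to 0.018 it takes about 3 N and stays where it is left
- staple (a point): Middle of the opening of the hasp's fixed staple, 11 mm above the case's top. An upright hoop of 4 mm round steel in this x-z plane: uprights at x = +10 and -10 mm, crossbar 24 mm above the case's top (26 mm over all). Axes: x away from the robot to the glass lid, y along the rail to where the padlock lies, z up. The lock's x points along this -y; at the start the staple is 31 to 38 mm along it
- case_top (a point): Middle of the top of the fixed, locked jewellery case, dark wood with a glass lid, 310 by 340 mm and 75 mm high; top flat but for the hasp: the wooden front rail, 72 mm wide, nearest the robot, and the lid are at one level. Axes as staple
- key_padlock: Bystander: small brass key padlock, body 26 by 38 by 14 mm, lying on the case's front rail on the other side of the staple; origin under the middle of its body
- loupe: Bystander: black and steel folding loupe, 20 mm high, 60 mm long, on the front rail beyond the padlock; origin under its lens
- cuff: Bystander: open brass bracelet, 70 mm across, 12 mm high, lying on the glass lid; origin at its middle
- gem_a: Bystander: cut purple stone, 24 mm across, 13 mm high, lying on the glass lid; origin under its middle
Mind the look-alikes: they are no part of the job. Leave any pink or purple look-alike of the part that bears lock_centre alone.

How it is judged:
By the outcome, as a careful person would: the job done as asked, in the order asked, and still so for the second after the job is handed in, while the arm keeps its last pose, push and grip.
It also fails if it takes over 67 s, if anything falls off the work surface, if the arm or the gripper's body presses on something with over 40 N, if the wrist force passes 120 N, or if a joint passes its speed limit or range.

## Working session

There is one attempt and no reset: what is moved stays moved. The work goes in short steps, Python scripts to look and compute and a tool call to move; the robot and the scene stay as the last step left them, time stands still between calls to the robot, and variables do not carry over. Pictures are saved under pics/ and viewed, at most 10 in all, crops included, and the job is handed in when it is done.

Besides the shell and the picture viewer there is one more tool, called by a JSON object that holds its "op" and its "data", one argument or row to a line. jog_arm: Moves the arm, as the interface text tells. Its arguments: {"type":"object","properties":{"motion":{"type":"array"}},"required":["motion"]}

```bash
ls; mkdir -p pics
cat > h.py <<'E'
import numpy as np, cv2
from cell import env
def px2w(im,u,v,z=None,plane=None):
    K=np.array(im["camera_matrix"]);k1=im["k1"];T=np.array(im["world_to_cam"])
    p=np.array([(u-K[0,2])/K[0,0],(v-K[1,2])/K[1,1]]);q=p.copy()
    for _ in range(20): q=p/(1+k1*(q@q))
    Ti=np.linalg.inv(T);d=Ti[:3,:3]@np.array([q[0],-q[1],-1.]);o=Ti[:3,3]
    if plane is not None: s=(plane-o[2])/d[2]
    else: s=z if z is not None else im["z_map"][int(round(v)),int(round(u))]
    return o+s*d
def w2px(im,P):
    K=np.array(im["camera_matrix"]);T=np.array(im["world_to_cam"])
    c=T[:3,:3]@np.array(P)+T[:3,3];q=np.array([c[0],-c[1]])/-c[2];q=q*(1+im["k1"]*(q@q))
    return K[0,0]*q[0]+K[0,2],K[1,1]*q[1]+K[1,2]
def save(n,img): cv2.imwrite("pics/"+n+".png",cv2.cvtColor(img,cv2.COLOR_RGB2BGR))
E
python3 - <<'E'
from h import *
s=env.state();print(s)
a=[]
for c in("top","side"):
    im=env.read_camera(c);a.append(im["color"]);print(c,np.linalg.inv(im["world_to_cam"])[:3,3])
    for n in("lock_centre","knob","bow","leg_end","staple","case_top","key_padlock","loupe","cuff","gem_a"):
        try: print(n,[(np.round(r["location"]).tolist(),round(r["score"],2),np.round(px2w(im,*r["location"])).tolist()) for r in env.recognise(c,n)][:4])
        except Exception as e: print(n,e)
save("top0",a[0]);save("side0",a[1])
E
```

```text
pics
{'t': 0.0, 'joints': array([ 1.18140325e+00,  4.91582223e-01,  1.55941310e+00,  3.91715120e-05,
        1.09168346e+00, -1.05578626e-01]), 'qvel': array([-1.10064427e-03, -4.18203163e-04,  3.57883380e-04, -1.37215700e-03,
        1.22321751e-05, -5.82424240e-04]), 'tau': array([-3.46755460e-04, -6.12647867e+01, -2.58171916e+01,  6.91719772e-02,
        4.83671436e-02, -1.66680134e-04]), 'eef_pos': array([174.9189037 , 599.88137926, 291.66013522]), 'tcp_rot': array([-3.14051624e+00, -1.49006431e-04,  2.85776005e+00]), 'ft_force': array([-0.35954345, -0.20903886,  0.40459851]), 'moment': array([ 0.043016  , -0.04829709,  0.0122596 ]), 'grip_force': 0.0, 'opening': 1.0032566403811647}
top [ 497.67115621   41.33449554 1003.05199315]
lock_centre [([229.0, 245.0], 0.88, [528.0, 115.0, 119.0]), ([220.0, 328.0], 0.88, [382.0, 133.0, 45.0]), ([287.0, 337.0], 0.8, [368.0, 11.0, 43.0]), ([161.0, 331.0], 0.76, [373.0, 239.0, 41.0])]
knob [([225.0, 247.0], 0.75, [525.0, 122.0, 116.0]), ([219.0, 330.0], 0.73, [377.0, 134.0, 43.0]), ([165.0, 333.0], 0.71, [371.0, 231.0, 43.0]), ([282.0, 340.0]
[... 1220 characters left out ...]
0, 240.0], 0.49, [374.0, 227.0, 27.0])]
bow [([222.0, 300.0], 0.69, [381.0, -11.0, 1.0]), ([294.0, 230.0], 0.34, [556.0, -27.0, 88.0]), ([278.0, 181.0], 0.16, [697.0, 163.0, 87.0])]
leg_end [([233.0, 204.0], 0.69, [520.0, 118.0, 105.0]), ([132.0, 241.0], 0.64, [348.0, 271.0, 14.0]), ([252.0, 218.0], 0.52, [543.0, 84.0, 75.0]), ([177.0, 273.0], 0.49, [369.0, 120.0, -2.0])]
staple [([276.0, 215.0], 0.73, [589.0, 59.0, 75.0])]
case_top [([279.0, 216.0], 0.69, [590.0, 50.0, 75.0])]
key_padlock [([316.0, 198.0], 0.68, [704.0, 44.0, 83.0]), ([292.0, 232.0], 0.5, [549.0, -27.0, 88.0])]
loupe [([204.0, 197.0], 0.78, [509.0, 210.0, 90.0]), ([277.0, 217.0], 0.47, [585.0, 50.0, 76.0])]
cuff []
gem_a []
```

Run:
```python
from h import *
im=env.read_camera("top");c=im["color"]
save("crop1",cv2.resize(c[205:365,135:335],None,fx=4,fy=3.75,interpolation=cv2.INTER_CUBIC)[:600])
z=im["z_map"]
# 3D cloud of lock region
P=np.array([px2w(im,u,v) for v in range(215,275) for u in range(140,320) if z[v,u]>0])
np.save("P.npy",P)
k=P[(P[:,2]>113)&(P[:,0]>490)&(P[:,0]<570)];print("knob",len(k),k.mean(0),k.min(0),k.max(0))
d=P[(P[:,2]>94)&(P[:,2]<106)&(abs(P[:,1]-115)<40)];print("dial/body",len(d),d.mean(0),d.min(0),d.max(0),)
s=P[(P[:,2]>80)&(P[:,1]<95)&(P[:,1]>20)&(P[:,0]>490)];print(len(s));print(np.round(s[::max(1,len(s)//60)]).tolist())
im2=env.read_camera("side");save("crop2",cv2.resize(im2["color"][170:270,190:330],None,fx=5.6,fy=5.6,interpolation=cv2.INTER_CUBIC))
z=im2["z_map"]
P=np.array([px2w(im2,u,v) for v in range(170,270) for u in range(190,330) if z[v,u]>0])
k=P[(P[:,2]>113)&(P[:,0]>480)&(P[:,0]<570)&(P[:,1]<180)];print("side knob",len(k),k.mean(0),k.min(0),k.max(0))
```

```text
knob 160 [529.17102323 123.20655271 116.58112595] [517.79687226 110.7519916  113.07970279] [541.57879016 134.64206955 121.35461179]
dial/body 518 [530.15456567 120.45365426  98.36517462] [504.51849142  76.23372584  94.04084578] [564.03414579 148.31256734 104.52268264]
159
[[583.0, 94.0, 84.0], [581.0, 94.0, 81.0], [582.0, 90.0, 80.0], [582.0, 87.0, 81.0], [580.0, 92.0, 80.0], [579.0, 33.0, 82.0], [555.0, 94.0, 100.0], [556.0, 91.0, 89.0], [556.0, 87.0, 88.0], [556.0, 84.0, 89.0], [554.0, 92.0, 90.0], [554.0, 89.0, 88.0], [555.0, 85.0, 89.0], [555.0, 82.0, 89.0], [552.0, 95.0, 105.0], [552.0, 92.0, 90.0], [553.0, 89.0, 91.0], [553.0, 85.0, 90.0], [553.0, 82.0, 87.0], [553.0, 78.0, 87.0], [550.0, 92.0, 97.0], [551.0, 87.0, 90.0], [551.0, 84.0, 90.0], [551.0, 80.0, 89.0], [551.0, 77.0, 90.0], [548.0, 92.0, 99.0], [549.0, 82.0, 89.0], [549.0, 78.0, 92.0], [550.0, 75.0, 88.0], [547.0, 92.0, 99.0], [548.0, 80.0, 86.0], [548.0, 77.0, 88.0], [545.0, 93.0, 99.0], [546.0, 80.0, 89.0], [546.0, 76.0, 94.0], [546.0, 73.0, 86.0], [543.0, 92.0, 97.0], [544.0, 78.0, 88.0], [544.0, 75.0, 89.0], [542.
[... 291 characters left out ...]
32.0, 76.0, 88.0], [530.0, 81.0, 92.0], [530.0, 78.0, 91.0], [530.0, 74.0, 85.0], [531.0, 46.0, 80.0], [528.0, 83.0, 89.0], [528.0, 79.0, 92.0], [528.0, 76.0, 89.0], [526.0, 90.0, 89.0], [526.0, 86.0, 91.0], [527.0, 83.0, 90.0], [527.0, 79.0, 88.0], [525.0, 95.0, 89.0], [525.0, 92.0, 87.0], [525.0, 88.0, 88.0], [525.0, 84.0, 92.0], [525.0, 81.0, 90.0], [523.0, 95.0, 88.0], [523.0, 91.0, 89.0], [523.0, 88.0, 90.0], [523.0, 84.0, 90.0], [523.0, 81.0, 88.0], [521.0, 93.0, 90.0], [521.0, 90.0, 87.0], [521.0, 86.0, 88.0], [519.0, 93.0, 87.0], [518.0, 95.0, 88.0]]
side knob 57 [527.3559791  121.71260029 115.87043149] [516.55638678 110.03284192 113.05515968] [540.23691586 134.48886958 118.62190178]
```

View pics/crop1.png

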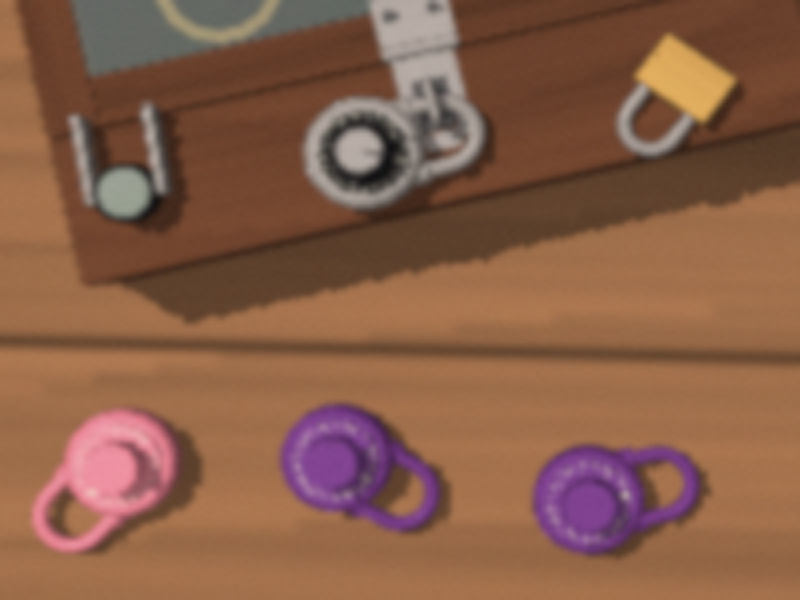

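View pics/crop2.png

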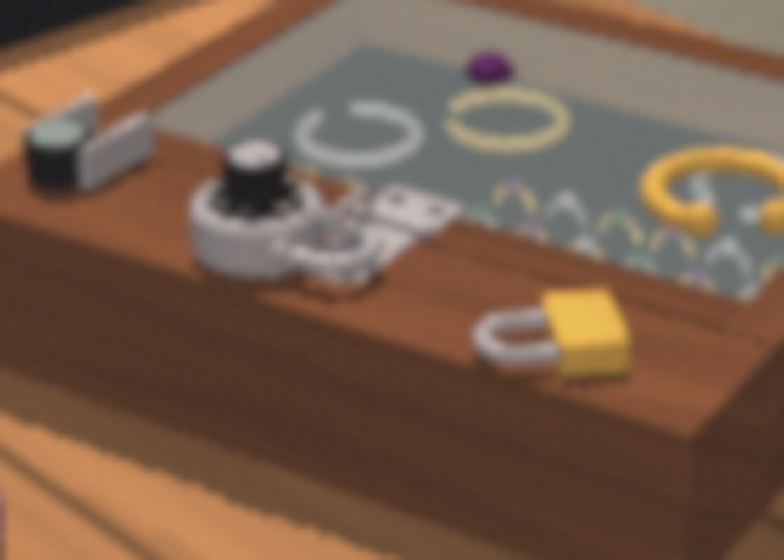

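The steel lock on the case rail is at top pixel (229,245). Possible confusions are the pink lock (161,331), the two purple locks (220,328) and (287,337), and the brass padlock (301,229). I choose the steel one, and the crop confirms it: black knob, hooked on the staple. The knob centre is about (528.5, 122.5) and its top is at z≈116, as expected.

{"op": "jog_arm", "data": {
  "motion": [
    [0,0,-8.1,0,0,0,45],
    [0,0,-8.1,0,0,0,45],
    [0,0,0,-34,-46,0,45],
    [0,0,0,-34,-46,0,45],
    [0,0,0,-34,-46,0,45],
    [0,0,0,-34,-46,0,45],
    [0,0,0,-34,-46,0,45],
    [0,0,0,-34,-46,0,45],
    [0,0,0,-34,-46,0,45],
    [0,0,0,0,0,0,45]
  ]
}}

```text
t: 2.45
eef_pos: [414.5, 275.2, 292.3]
tcp_rot: [-3.142, 0.001, 3.136]
ft_force: [-0.5, 0.1, 0.9]
opening: 0.472
grip_force: 0.0
```

{"op": "jog_arm", "data": {
  "motion": [
    [0,0,0,-28,-38,0,45],
    [0,0,0,-28,-38,0,45],
    [0,0,0,-29,-38,0,45],
    [0,0,0,-29,-38,0,45],
    [0,0,0,0,0,45,45],
    [0,0,0,0,0,40,45],
    [0,0,0,0,0,0,45]
  ]
}}

```text
t: 3.32
eef_pos: [525.5, 126.2, 205.4]
tcp_rot: [-3.141, -0.005, 3.141]
ft_force: [-0.1, 1.4, 0.1]
opening: 0.47
grip_force: 0.0
```

Run:
```python
from h import *
s=env.state();print(s["eef_pos"],s["tcp_rot"],s["joints"],s["moment"])
im=env.read_camera("side")
P=np.array([px2w(im,u,v) for v in range(170,270) for u in range(190,330) if im["z_map"][v,u]>0])
save("side1",cv2.resize(im["color"][120:240,170:330],None,fx=4.5,fy=4.5,interpolation=cv2.INTER_CUBIC))
```

```text
[525.51400723 126.21600446 205.35168363] [-3.14118813 -0.00478136  3.14111019] [ 1.13422723e-01  4.82302833e-01  1.85809465e+00  1.96172438e-04
  8.05991537e-01 -1.45702828e+00] [ 0.07883674 -0.01681661 -0.02215748]
```

View pics/side1.png

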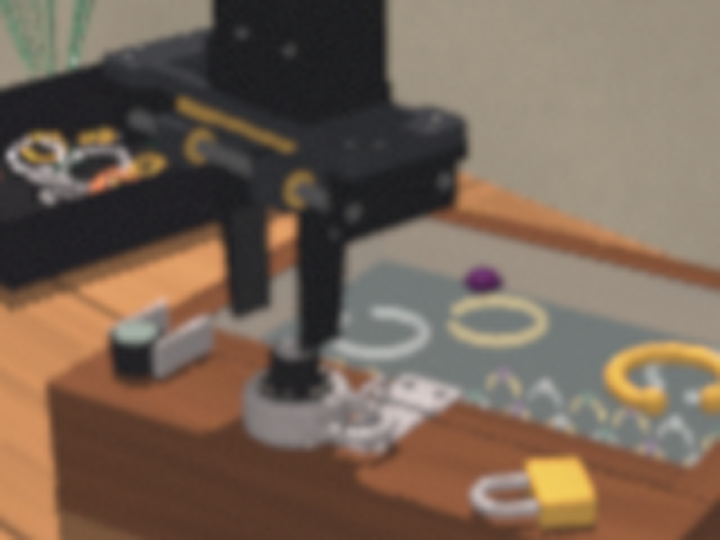

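The fingers straddle the knob from above, around (295,350) in the crop. The arm may still be settling, so I'll descend and read the pose.

{"op": "jog_arm", "data": {
  "motion": [
    [0,0,0,0,0,0,45],
    [0,0,0,0,0,0,45],
    [0,0,0,0,0,10,45],
    [0,0,0,0,0,10,45],
    [0,0,0,0,0,0,45],
    [0,0,0,0,0,0,45]
  ]
}}

```text
t: 4.12
eef_pos: [526.5, 125.6, 187.1]
tcp_rot: [3.142, -0.0, 3.141]
ft_force: [0.6, 0.3, 0.2]
opening: 0.473
grip_force: 0.0
```

{"op": "jog_arm", "data": {
  "motion": [
    [0,0,0,-2,-3,5,45],
    [0,0,0,0,0,0,45],
    [0,0,0,0,0,0,18],
    [0,0,0,0,0,0,18],
    [0,0,0,0,0,0,18],
    [0,0,0,0,0,0,18]
  ]
}}

```text
t: 4.88
eef_pos: [528.6, 122.8, 182.4]
tcp_rot: [3.141, 0.0, 3.141]
ft_force: [-0.0, 2.2, 1.7]
opening: 0.242
grip_force: 30.0
```

```bash
python3 -c "
from h import *
s=env.state();print({k:np.round(s[k],4) for k in ('t','eef_pos','tcp_rot','ft_force','moment','opening','grip_force')})"
```

```text
{'t': np.float64(4.875), 'eef_pos': array([528.5555, 122.7767, 182.3584]), 'tcp_rot': array([3.1413e+00, 4.0000e-04, 3.1405e+00]), 'ft_force': array([-0.0366,  2.2402,  1.7384]), 'moment': array([0.335 , 0.037 , 0.0041]), 'opening': np.float64(0.2423), 'grip_force': np.float64(30.0004)}
```

{"op": "jog_arm", "data": {
  "motion": [
    [0,0,7,0,0,0,18],
    [0,0,7,0,0,0,18],
    [0,0,7,0,0,0,18],
    [0,0,7,0,0,0,18],
    [0,0,7,0,0,0,18],
    [0,0,5,0,0,0,18],
    [0,0,0,0,0,0,18],
    [0,0,0,0,0,0,18]
  ]
}}

```text
t: 5.88
eef_pos: [528.6, 122.8, 182.3]
tcp_rot: [3.141, 0.0, 2.444]
ft_force: [1.2, 0.9, 1.6]
opening: 0.243
grip_force: 30.0
```

```bash
cat > st.py <<'E'
from h import *
s=env.state();print({k:np.round(s[k],3).tolist() for k in ('t','eef_pos','tcp_rot','ft_force','moment','grip_force','opening')}, np.round(s['joints'][5],3))
E
python3 st.py
```

```text
{'t': 5.875, 'eef_pos': [528.621, 122.754, 182.336], 'tcp_rot': [3.141, 0.0, 2.444], 'ft_force': [1.226, 0.943, 1.645], 'moment': [0.382, -0.199, -0.02], 'grip_force': 30.001, 'opening': 0.243} -0.767
```

{"op": "jog_arm", "data": {
  "motion": [
    [0,0,2.5,0,0,0,18],
    [0,0,2.5,0,0,0,18],
    [0,0,0,0,0,0,18]
  ]
}}

```text
t: 6.25
eef_pos: [528.6, 122.7, 182.3]
tcp_rot: [3.141, 0.0, 2.357]
ft_force: [2.0, 1.6, 2.2]
opening: 0.244
grip_force: 30.0
```

```bash
python3 st.py
```

```text
{'t': 6.25, 'eef_pos': [528.629, 122.716, 182.332], 'tcp_rot': [3.141, 0.0, 2.357], 'ft_force': [1.98, 1.602, 2.216], 'moment': [0.336, -0.211, 0.053], 'grip_force': 30.001, 'opening': 0.244} -0.68
```

{"op": "jog_arm", "data": {
  "motion": [
    [0,0,2.5,0,0,0,18],
    [0,0,2.5,0,0,0,18],
    [0,0,0,0,0,0,18]
  ]
}}

```text
t: 6.62
eef_pos: [528.6, 122.7, 182.3]
tcp_rot: [3.141, 0.0, 2.27]
ft_force: [1.5, 1.5, 2.5]
opening: 0.243
grip_force: 30.0
```

```bash
python3 st.py
```

```text
{'t': 6.625, 'eef_pos': [528.59, 122.684, 182.348], 'tcp_rot': [3.141, 0.0, 2.27], 'ft_force': [1.54, 1.484, 2.518], 'moment': [0.402, -0.191, 0.015], 'grip_force': 30.001, 'opening': 0.243} -0.593
```

{"op": "jog_arm", "data": {
  "motion": [
    [0,0,2.5,0,0,0,18],
    [0,0,2.5,0,0,0,18],
    [0,0,0,0,0,0,18]
  ]
}}

```text
t: 7.0
eef_pos: [528.6, 122.7, 182.3]
tcp_rot: [3.141, 0.0, 2.183]
ft_force: [1.4, 3.1, 3.2]
opening: 0.24
grip_force: 30.0
```

```bash
python3 st.py
```

```text
{'t': 7.0, 'eef_pos': [528.564, 122.715, 182.331], 'tcp_rot': [3.141, 0.0, 2.183], 'ft_force': [1.414, 3.098, 3.182], 'moment': [0.408, -0.245, 0.013], 'grip_force': 30.001, 'opening': 0.24} -0.506
```

{"op": "jog_arm", "data": {
  "motion": [
    [0,0,2.5,0,0,0,18],
    [0,0,2.5,0,0,0,18],
    [0,0,0,0,0,0,18]
  ]
}}

```text
t: 7.38
eef_pos: [528.6, 122.7, 182.3]
tcp_rot: [3.141, -0.0, 2.095]
ft_force: [1.7, 3.6, 3.1]
opening: 0.245
grip_force: 30.0
```

```bash
python3 st.py
```

```text
{'t': 7.375, 'eef_pos': [528.557, 122.692, 182.329], 'tcp_rot': [3.141, -0.0, 2.095], 'ft_force': [1.656, 3.579, 3.073], 'moment': [0.411, -0.321, 0.025], 'grip_force': 30.001, 'opening': 0.245} -0.418
```

{"op": "jog_arm", "data": {
  "motion": [
    [0,0,2.5,0,0,0,18],
    [0,0,2.5,0,0,0,18],
    [0,0,0,0,0,0,18]
  ]
}}

```text
t: 7.75
eef_pos: [528.5, 122.7, 182.3]
tcp_rot: [3.141, -0.0, 2.008]
ft_force: [1.3, 2.2, 3.5]
opening: 0.244
grip_force: 30.0
```

```bash
python3 st.py
```

```text
{'t': 7.75, 'eef_pos': [528.538, 122.657, 182.318], 'tcp_rot': [3.141, -0.0, 2.008], 'ft_force': [1.322, 2.215, 3.549], 'moment': [0.421, -0.28, -0.029], 'grip_force': 30.002, 'opening': 0.244} -0.331
```

{"op": "jog_arm", "data": {
  "motion": [
    [0,0,2.5,0,0,0,18],
    [0,0,2.5,0,0,0,18],
    [0,0,0,0,0,0,18]
  ]
}}

```text
t: 8.12
eef_pos: [528.5, 122.7, 182.3]
tcp_rot: [3.141, -0.0, 1.921]
ft_force: [1.3, 2.8, 3.5]
opening: 0.243
grip_force: 30.0
```

```bash
python3 st.py
```

```text
{'t': 8.125, 'eef_pos': [528.539, 122.661, 182.316], 'tcp_rot': [3.141, -0.0, 1.921], 'ft_force': [1.288, 2.788, 3.454], 'moment': [0.388, -0.272, 0.003], 'grip_force': 30.002, 'opening': 0.243} -0.244
```

{"op": "jog_arm", "data": {
  "motion": [
    [0,0,2.5,0,0,0,18],
    [0,0,2.5,0,0,0,18],
    [0,0,0,0,0,0,18]
  ]
}}

```text
t: 8.5
eef_pos: [528.5, 122.6, 182.3]
tcp_rot: [3.141, -0.0, 1.834]
ft_force: [1.9, 3.4, 4.4]
opening: 0.246
grip_force: 30.0
```

```bash
python3 st.py
```

```text
{'t': 8.5, 'eef_pos': [528.549, 122.64, 182.305], 'tcp_rot': [3.141, -0.0, 1.834], 'ft_force': [1.871, 3.417, 4.36], 'moment': [0.415, -0.326, -0.024], 'grip_force': 30.002, 'opening': 0.246} -0.157
```

{"op": "jog_arm", "data": {
  "motion": [
    [0,0,2.5,0,0,0,18],
    [0,0,2.5,0,0,0,18],
    [0,0,0,0,0,0,18]
  ]
}}

```text
t: 8.88
eef_pos: [528.6, 122.6, 182.3]
tcp_rot: [3.141, 0.0, 1.746]
ft_force: [0.6, 1.5, 4.3]
opening: 0.244
grip_force: 30.0
```

```bash
python3 st.py
```

```text
{'t': 8.875, 'eef_pos': [528.566, 122.597, 182.297], 'tcp_rot': [3.141, 0.0, 1.746], 'ft_force': [0.646, 1.461, 4.263], 'moment': [0.332, -0.258, 0.055], 'grip_force': 30.001, 'opening': 0.244} -0.07
```

{"op": "jog_arm", "data": {
  "motion": [
    [0,0,2,0,0,0,18],
    [0,0,2,0,0,0,18],
    [0,0,0,0,0,0,18]
  ]
}}

```text
t: 9.25
eef_pos: [528.7, 122.6, 182.3]
tcp_rot: [3.141, 0.0, 1.674]
ft_force: [3.4, 1.0, 5.3]
opening: 0.239
grip_force: 30.0
```

```bash
python3 st.py
```

```text
{'t': 9.25, 'eef_pos': [528.662, 122.603, 182.315], 'tcp_rot': [3.141, 0.0, 1.674], 'ft_force': [3.431, 0.969, 5.273], 'moment': [0.111, -0.526, 0.235], 'grip_force': 30.002, 'opening': 0.239} 0.003
```

Moment rose to 0.235 N m, so the latch has engaged. I'll back off into the play and look.

{"op": "jog_arm", "data": {
  "motion": [
    [0,0,-3.5,0,0,0,18],
    [0,0,-3.5,0,0,0,18],
    [0,0,0,0,0,0,18],
    [0,0,0,0,0,0,18]
  ]
}}

```text
t: 9.75
eef_pos: [528.5, 122.6, 182.3]
tcp_rot: [3.141, -0.0, 1.795]
ft_force: [3.5, 1.2, 4.8]
opening: 0.242
grip_force: 30.0
```

```bash
python3 st.py
python3 - <<'E'
from h import *
a=env.read_camera("top")["color"];b=env.read_camera("side")["color"]
A=cv2.resize(a[205:285,180:280],None,fx=4,fy=4,interpolation=cv2.INTER_CUBIC)
B=cv2.resize(b[170:250,200:300],None,fx=4,fy=4,interpolation=cv2.INTER_CUBIC)
save("click",np.hstack([A,B]))
E
```

```text
{'t': 9.75, 'eef_pos': [528.531, 122.634, 182.291], 'tcp_rot': [3.141, -0.0, 1.795], 'ft_force': [3.497, 1.161, 4.79], 'moment': [0.143, -0.438, 0.045], 'grip_force': 30.002, 'opening': 0.242} -0.118
```

View pics/click.png

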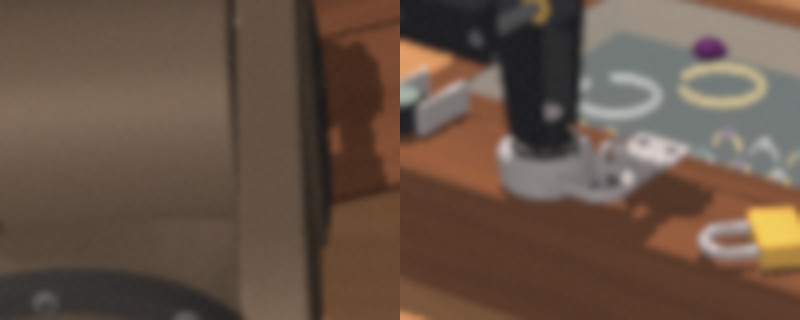

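The side view shows the lock still lying in the staple with its shackle, and the bow at about (630,185) in the montage. I'll lift slightly to remove rail friction, then pull along the rail, which is tool +x.

{"op": "jog_arm", "data": {
  "motion": [
    [0,0,0,0,0,-1.5,18],
    [0,0,0,0,0,0,18],
    [0,0,0,2,0,0,18],
    [0,0,0,2,0,0,18],
    [0,0,0,2,0,0,18],
    [0,0,0,0,0,0,18],
    [0,0,0,0,0,0,18]
  ]
}}

```text
t: 10.72
eef_pos: [527.1, 128.5, 183.8]
tcp_rot: [3.142, -0.0, 1.797]
ft_force: [0.1, -1.4, -2.4]
opening: 0.243
grip_force: 30.0
```

```bash
python3 st.py
python3 - <<'E'
from h import *
im=env.read_camera("side")
# fit rail front edge from first pictures: calibrations constant
im=env.read_camera("top")
a=px2w(im,155,281.0,plane=75);b=px2w(im,335,235.7,plane=75);d=a-b;print(a,b,d/np.linalg.norm(d))
E
```

```text
{'t': 10.725, 'eef_pos': [527.113, 128.52, 183.752], 'tcp_rot': [3.142, -0.0, 1.797], 'ft_force': [0.09, -1.404, -2.432], 'moment': [-0.039, 0.046, 0.03], 'grip_force': 29.999, 'opening': 0.243} -0.109
[463.29874894 246.20939374  75.        ] [551.120808   -69.03206188  75.        ] [-0.26836717  0.9633167   0.        ]
```

{"op": "jog_arm", "data": {
  "motion": [
    [0,0,0,2,-0.1,0,18],
    [0,0,0,2,-0.1,0,18],
    [0,0,0,2,-0.1,0,18],
    [0,0,0,0,0,0,18]
  ]
}}

```text
t: 11.32
eef_pos: [525.8, 134.4, 183.9]
tcp_rot: [3.141, 0.0, 1.797]
ft_force: [2.8, -1.3, -1.9]
opening: 0.241
grip_force: 30.0
```

```bash
python3 st.py
```

```text
{'t': 11.325, 'eef_pos': [525.819, 134.382, 183.863], 'tcp_rot': [3.141, 0.0, 1.797], 'ft_force': [2.778, -1.273, -1.937], 'moment': [-0.374, -0.531, 0.09], 'grip_force': 30.001, 'opening': 0.241} -0.098
```

Run:
```python
from h import *
im=env.read_camera("side");z=im["z_map"]
save("pull1",cv2.resize(im["color"][185:245,215:295],None,fx=9,fy=9,interpolation=cv2.INTER_CUBIC))
for n in("bow","lock_centre","staple"):
  print(n,[(np.round(r["location"],1).tolist(),round(r["score"],2),np.round(px2w(im,*r["location"])).tolist()) for r in env.recognise("side",n)][:3])
P=np.array([px2w(im,u,v) for v in range(185,245) for u in range(215,300) if z[v,u]>0])
for lo,hi in((80,94),(97,106)):
  k=P[(P[:,2]>lo)&(P[:,2]<hi)&(P[:,1]<105)&(P[:,1]>40)&(P[:,0]<580)];print(lo,np.round(k[::2]).astype(int).tolist())
```

```text
bow [([245.3, 212.0], 0.57, [550.0, 115.0, 75.0]), ([221.4, 298.3], 0.53, [385.0, -5.0, -2.0]), ([127.5, 244.5], 0.47, [335.0, 265.0, 13.0])]
lock_centre [([146.5, 244.0], 0.95, [362.0, 227.0, 21.0]), ([202.7, 293.3], 0.95, [352.0, 7.0, 22.0]), ([178.2, 262.1], 0.8, [373.0, 119.0, 24.0])]
staple []
80 [[564, 98, 94], [562, 95, 93], [562, 99, 89], [546, 104, 91], [550, 96, 92], [563, 97, 87], [546, 101, 89], [549, 91, 92], [561, 95, 86], [546, 101, 87], [545, 93, 90], [545, 86, 93], [561, 99, 82], [543, 94, 88], [543, 88, 90], [544, 82, 93], [560, 94, 82], [516, 105, 92], [542, 93, 86], [539, 83, 91], [541, 79, 92], [516, 102, 90], [518, 98, 91], [533, 83, 92], [536, 79, 92], [541, 79, 90], [516, 101, 88], [517, 96, 90], [520, 94, 90], [520, 86, 93], [524, 85, 92], [528, 83, 91], [532, 82, 90], [534, 78, 91], [541, 78, 88], [515, 104, 85], [517, 99, 86], [517, 93, 88], [518, 87, 91], [523, 87, 89], [524, 82, 91], [527, 79, 90], [532, 78, 89], [537, 78, 87], [518, 91, 87], [519, 86, 88], [520, 81, 90], [526, 80, 88], [528, 76, 89]]
97 [[558, 97, 101], [564, 98, 98], [556, 95, 100], [550, 95, 100], [555, 95, 98], [546, 90, 101], [546, 91, 98]]
```

View pics/pull1.png

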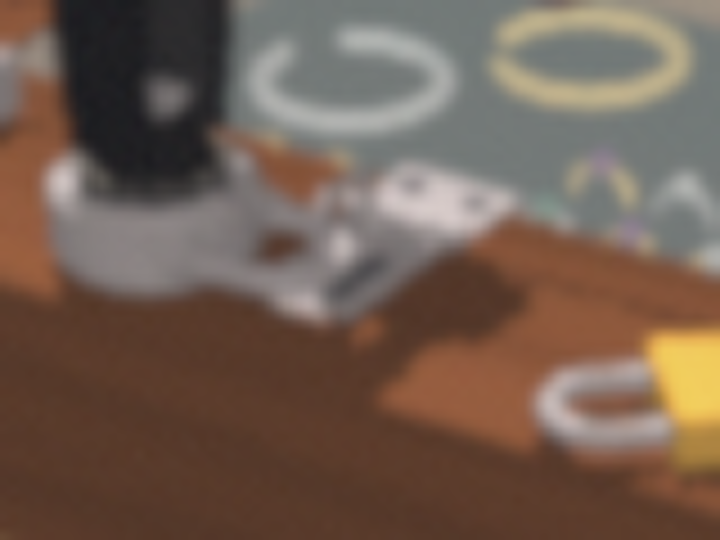

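The lock is twisted about 10° clockwise: the legs point at the robot-side upright at about (330,290) in the crop. The bow is sprung out. I'll turn it back counter-clockwise before pulling on.

{"op": "jog_arm", "data": {
  "motion": [
    [0,0,-3,0,0,0,18],
    [0,0,-3,0,0,0,18],
    [0,0,-3,0,0,0,18],
    [0,0,0,0,0,0,18]
  ]
}}

```text
t: 12.02
eef_pos: [525.0, 134.4, 183.5]
tcp_rot: [-3.14, -0.001, 1.953]
ft_force: [0.2, -0.6, -2.2]
opening: 0.24
grip_force: 30.0
```

```bash
python3 st.py
```

```text
{'t': 12.025, 'eef_pos': [525.025, 134.367, 183.544], 'tcp_rot': [-3.14, -0.001, 1.953], 'ft_force': [0.233, -0.575, -2.247], 'moment': [-0.043, 0.018, 0.049], 'grip_force': 29.998, 'opening': 0.24} -0.254
```

{"op": "jog_arm", "data": {
  "motion": [
    [0,0,-3,0,0,0,18],
    [0,0,-3,0,0,0,18],
    [0,0,0,-0.9,1.8,0,18],
    [0,0,0,0,0,0,18]
  ]
}}

```text
t: 12.52
eef_pos: [527.4, 134.4, 183.6]
tcp_rot: [-3.141, -0.0, 2.057]
ft_force: [0.1, 0.9, -3.6]
opening: 0.243
grip_force: 30.0
```

```bash
cat > lk.py <<'E'
from h import *
import sys
im=env.read_camera("side");z=im["z_map"];e=env.state()["eef_pos"]
P=np.array([px2w(im,u,v) for v in range(170,250) for u in range(205,300) if z[v,u]>0])
k=P[(P[:,2]>83)&(P[:,2]<95)&(P[:,1]<e[1]-26)&(P[:,1]>40)&(P[:,0]<e[0]+24)]
r=k[:,:2]-e[:2];b=k[np.argsort(np.hypot(*r.T))[-6:]]
print("tcp",e.round(1),"far pts",b.round().tolist())
t=P[(P[:,2]>96)&(P[:,2]<106)&(P[:,1]<e[1]-28)&(P[:,1]>70)&(P[:,0]<580)];print("staple top",t.round().tolist(),t.mean(0))
if len(sys.argv)>1: save(sys.argv[1],cv2.resize(im["color"][175:245,205:295],None,fx=8,fy=8,interpolation=cv2.INTER_CUBIC))
E
python3 st.py; python3 lk.py pull2
```

```text
{'t': 12.525, 'eef_pos': [527.402, 134.367, 183.593], 'tcp_rot': [-3.141, -0.0, 2.057], 'ft_force': [0.094, 0.869, -3.582], 'moment': [0.01, 0.244, -0.044], 'grip_force': 29.999, 'opening': 0.243} -0.358
tcp [527.4 134.4 183.6] far pts [[542.0, 80.0, 87.0], [550.0, 83.0, 88.0], [546.0, 81.0, 90.0], [550.0, 83.0, 85.0], [545.0, 80.0, 88.0], [543.0, 78.0, 87.0]]
staple top [[558.0, 98.0, 101.0], [558.0, 95.0, 102.0], [562.0, 95.0, 100.0], [554.0, 96.0, 101.0], [555.0, 94.0, 101.0], [559.0, 95.0, 99.0], [562.0, 96.0, 98.0], [550.0, 95.0, 100.0], [550.0, 92.0, 101.0], [553.0, 92.0, 100.0], [546.0, 94.0, 99.0], [546.0, 91.0, 101.0], [547.0, 92.0, 97.0], [542.0, 93.0, 96.0]] [552.9974961   94.19486334  99.72418012]
```

View pics/pull2.png

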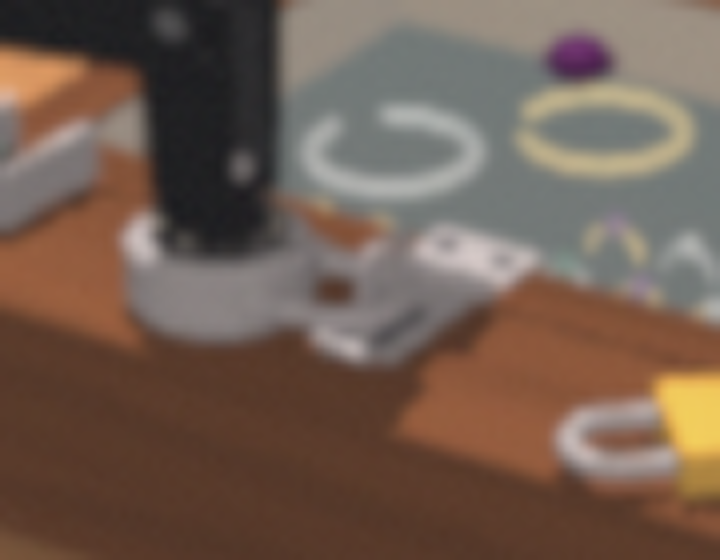

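The lock is now aligned: bow at about (340,340) in the crop, world (545,79), and staple lateral offset about 15.5 mm as it should be. Pulling on along the rail.

{"op": "jog_arm", "data": {
  "motion": [
    [0,0,0,1.95,0.45,0,18],
    [0,0,0,1.95,0.45,0,18],
    [0,0,0,1.95,0.45,0,18],
    [0,0,0,0,0,0,18]
  ]
}}

```text
t: 13.08
eef_pos: [525.9, 140.3, 183.8]
tcp_rot: [3.141, -0.0, 2.059]
ft_force: [-0.4, -0.2, -3.1]
opening: 0.244
grip_force: 30.0
```

```bash
python3 st.py
```

```text
{'t': 13.075, 'eef_pos': [525.947, 140.328, 183.766], 'tcp_rot': [3.141, -0.0, 2.059], 'ft_force': [-0.364, -0.194, -3.15], 'moment': [-0.078, 0.048, 0.005], 'grip_force': 29.999, 'opening': 0.244} -0.349
```

{"op": "jog_arm", "data": {
  "motion": [
    [0,0,0,1.95,0.45,0,18],
    [0,0,0,1.95,0.45,0,18],
    [0,0,0,0,0,0,18]
  ]
}}

```text
t: 13.45
eef_pos: [524.9, 144.1, 183.7]
tcp_rot: [-3.142, -0.0, 2.059]
ft_force: [0.4, -1.0, -3.5]
opening: 0.241
grip_force: 30.0
```

```bash
python3 st.py; python3 lk.py
```

```text
{'t': 13.45, 'eef_pos': [524.856, 144.105, 183.708], 'tcp_rot': [-3.142, -0.0, 2.059], 'ft_force': [0.429, -1.012, -3.519], 'moment': [-0.185, 0.003, 0.003], 'grip_force': 29.999, 'opening': 0.241} -0.341
tcp [524.9 144.1 183.7] far pts [[540.0, 84.0, 88.0], [547.0, 86.0, 90.0], [543.0, 84.0, 87.0], [547.0, 86.0, 85.0], [546.0, 85.0, 88.0], [542.0, 83.0, 91.0]]
staple top [[558.0, 98.0, 101.0], [560.0, 96.0, 101.0], [561.0, 95.0, 101.0], [552.0, 94.0, 102.0], [554.0, 94.0, 101.0], [557.0, 93.0, 101.0], [562.0, 96.0, 97.0], [549.0, 94.0, 101.0], [551.0, 93.0, 101.0], [554.0, 93.0, 99.0], [545.0, 93.0, 100.0], [548.0, 92.0, 99.0], [543.0, 91.0, 99.0], [546.0, 90.0, 98.0], [542.0, 89.0, 98.0]] [552.14692681  93.51807259  99.93605539]
```

The bow has stopped at the staple and the shackle is drawing out (bow distance now about 63 mm).

{"op": "jog_arm", "data": {
  "motion": [
    [0,0,0,1.95,0.45,0,18],
    [0,0,0,1.95,0.45,0,18],
    [0,0,0,1.95,0.45,0,18],
    [0,0,0,0,0,0,18]
  ]
}}

```text
t: 14.0
eef_pos: [523.3, 149.9, 183.7]
tcp_rot: [3.142, -0.0, 2.059]
ft_force: [-0.8, -1.9, -2.7]
opening: 0.24
grip_force: 30.0
```

```bash
python3 st.py; python3 lk.py
```

```text
{'t': 14.0, 'eef_pos': [523.329, 149.945, 183.728], 'tcp_rot': [3.142, -0.0, 2.059], 'ft_force': [-0.77, -1.893, -2.74], 'moment': [-0.314, -0.084, -0.001], 'grip_force': 29.999, 'opening': 0.24} -0.33
tcp [523.3 149.9 183.7] far pts [[539.0, 84.0, 89.0], [547.0, 86.0, 85.0], [539.0, 83.0, 92.0], [542.0, 84.0, 88.0], [546.0, 84.0, 91.0], [546.0, 84.0, 89.0]]
staple top [[557.0, 96.0, 102.0], [559.0, 96.0, 101.0], [564.0, 98.0, 99.0], [553.0, 95.0, 101.0], [558.0, 98.0, 98.0], [558.0, 94.0, 100.0], [564.0, 98.0, 96.0], [549.0, 95.0, 100.0], [550.0, 92.0, 101.0], [556.0, 96.0, 98.0], [545.0, 93.0, 100.0], [547.0, 92.0, 100.0], [545.0, 93.0, 98.0], [547.0, 92.0, 98.0], [541.0, 92.0, 97.0], [544.0, 91.0, 96.0]] [552.25530129  94.31426251  99.12514899]
```

{"op": "jog_arm", "data": {
  "motion": [
    [0,0,0,1,0.2,0,18],
    [0,0,0,0,0,0,18],
    [0,0,0,0.5,0.1,0,18],
    [0,0,0,0,0,0,18]
  ]
}}

```text
t: 14.55
eef_pos: [523.0, 151.2, 183.7]
tcp_rot: [3.142, -0.0, 2.058]
ft_force: [0.6, -2.4, -3.1]
opening: 0.246
grip_force: 30.0
```

```bash
python3 st.py
```

```text
{'t': 14.55, 'eef_pos': [522.955, 151.237, 183.737], 'tcp_rot': [3.142, -0.0, 2.058], 'ft_force': [0.63, -2.439, -3.105], 'moment': [-0.534, -0.059, 0.002], 'grip_force': 29.999, 'opening': 0.246} -0.328
```

{"op": "jog_arm", "data": {
  "motion": [
    [0,0,0,0.5,0.1,0,18],
    [0,0,0,0,0,0,18]
  ]
}}

```text
t: 14.8
eef_pos: [522.8, 151.7, 183.7]
tcp_rot: [3.142, 0.0, 2.059]
ft_force: [0.4, -2.7, -3.8]
opening: 0.244
grip_force: 30.0
```

```bash
python3 st.py
```

```text
{'t': 14.8, 'eef_pos': [522.833, 151.707, 183.715], 'tcp_rot': [3.142, 0.0, 2.059], 'ft_force': [0.418, -2.669, -3.769], 'moment': [-0.686, -0.153, 0.016], 'grip_force': 29.999, 'opening': 0.244} -0.327
```

{"op": "jog_arm", "data": {
  "motion": [
    [0,0,0,0.5,0.1,0,18],
    [0,0,0,0,0,0,18],
    [0,0,0,0,0,0,18]
  ]
}}

```text
t: 15.18
eef_pos: [522.7, 152.1, 183.7]
tcp_rot: [3.142, 0.0, 2.059]
ft_force: [1.7, -5.5, -5.1]
opening: 0.241
grip_force: 30.0
```

```bash
python3 st.py; python3 lk.py pull3
```

```text
{'t': 15.175, 'eef_pos': [522.739, 152.058, 183.688], 'tcp_rot': [3.142, 0.0, 2.059], 'ft_force': [1.745, -5.51, -5.1], 'moment': [-1.002, -0.202, -0.005], 'grip_force': 29.998, 'opening': 0.241} -0.326
tcp [522.8 152.1 183.7] far pts [[545.0, 86.0, 91.0], [534.0, 83.0, 91.0], [540.0, 84.0, 88.0], [543.0, 85.0, 87.0], [544.0, 85.0, 89.0], [545.0, 83.0, 90.0]]
staple top [[557.0, 97.0, 101.0], [559.0, 96.0, 101.0], [563.0, 97.0, 99.0], [552.0, 94.0, 102.0], [555.0, 95.0, 101.0], [561.0, 95.0, 99.0], [548.0, 93.0, 101.0], [552.0, 94.0, 99.0], [555.0, 94.0, 99.0], [546.0, 93.0, 100.0], [549.0, 94.0, 98.0], [544.0, 92.0, 98.0], [547.0, 92.0, 97.0]] [552.92752426  94.27478956  99.75757454]
```

View pics/pull3.png

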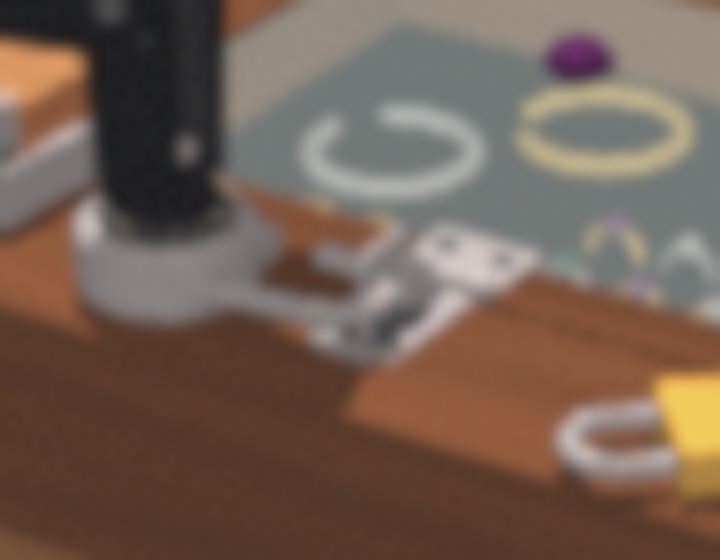

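The shackle is fully open and the end stop felt (5.5 N). The gap between the leg end (315,255) and the body (270,240) is visible. Now I'll go forward 29.5 mm to centre the staple in the gap.

{"op": "jog_arm", "data": {
  "motion": [
    [0,0,0,-3.75,-0.87,0,18],
    [0,0,0,-3.75,-0.87,0,18],
    [0,0,0,-3.75,-0.87,0,18],
    [0,0,0,-3.75,-0.87,0,18],
    [0,0,0,-3.75,-0.87,0,18],
    [0,0,0,-3.75,-0.87,0,18],
    [0,0,0,-3.75,-0.87,0,18],
    [0,0,0,-3.75,-0.87,0,18],
    [0,0,0,0,0,0,18],
    [0,0,0,0,0,0,18]
  ]
}}

```text
t: 16.48
eef_pos: [530.5, 122.5, 183.7]
tcp_rot: [3.142, -0.0, 2.058]
ft_force: [-0.4, 0.1, -2.6]
opening: 0.24
grip_force: 30.0
```

```bash
python3 st.py; python3 lk.py gap
```

```text
{'t': 16.475, 'eef_pos': [530.536, 122.515, 183.712], 'tcp_rot': [3.142, -0.0, 2.058], 'ft_force': [-0.386, 0.118, -2.593], 'moment': [-0.038, 0.02, 0.037], 'grip_force': 29.999, 'opening': 0.24} -0.382
tcp [530.5 122.6 183.7] far pts [[553.0, 58.0, 92.0], [547.0, 54.0, 88.0], [550.0, 54.0, 90.0], [549.0, 53.0, 93.0], [549.0, 53.0, 88.0], [553.0, 54.0, 89.0]]
staple top [[555.0, 94.0, 101.0], [549.0, 94.0, 101.0], [550.0, 92.0, 101.0], [554.0, 93.0, 99.0], [546.0, 94.0, 99.0], [545.0, 90.0, 101.0], [545.0, 92.0, 98.0], [548.0, 93.0, 97.0]] [548.99905314  92.86876583  99.62729734]
```

View pics/gap.png

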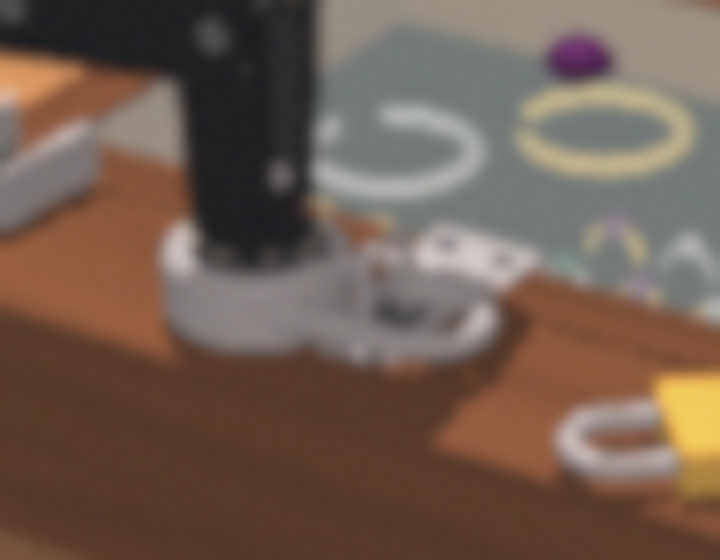

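The staple sits next to the body at about (380,260), the bow is fully out at (490,320), and there is no contact force. Lifting gently.

{"op": "jog_arm", "data": {
  "motion": [
    [0,0,0,0,0,-2,18],
    [0,0,0,0,0,-2,18],
    [0,0,0,0,0,-2,18],
    [0,0,0,0,0,-2,18],
    [0,0,0,0,0,0,18]
  ]
}}

```text
t: 17.15
eef_pos: [530.6, 122.5, 191.9]
tcp_rot: [3.141, 0.0, 2.058]
ft_force: [-0.6, 0.4, -3.6]
opening: 0.244
grip_force: 30.0
```

```bash
python3 st.py
```

```text
{'t': 17.15, 'eef_pos': [530.604, 122.495, 191.933], 'tcp_rot': [3.141, 0.0, 2.058], 'ft_force': [-0.636, 0.405, -3.554], 'moment': [-0.031, 0.018, 0.034], 'grip_force': 29.999, 'opening': 0.244} -0.382
```

The leg is already passing the crossbar without force. Continuing up slowly, then to height.

{"op": "jog_arm", "data": {
  "motion": [
    [0,0,0,0,0,-2.5,18],
    [0,0,0,0,0,-2.5,18],
    [0,0,0,0,0,-2.5,18],
    [0,0,0,0,0,-2.5,18],
    [0,0,0,0,0,-3,18],
    [0,0,0,0,0,-4,18],
    [0,0,0,0,0,0,18]
  ]
}}

```text
t: 18.02
eef_pos: [530.7, 122.5, 209.1]
tcp_rot: [3.141, 0.0, 2.058]
ft_force: [0.2, -0.1, -2.1]
opening: 0.238
grip_force: 30.0
```

```bash
python3 st.py
```

```text
{'t': 18.025, 'eef_pos': [530.668, 122.491, 209.106], 'tcp_rot': [3.141, 0.0, 2.058], 'ft_force': [0.243, -0.054, -2.068], 'moment': [-0.025, -0.003, -0.025], 'grip_force': 29.999, 'opening': 0.238} -0.382
```

{"op": "jog_arm", "data": {
  "motion": [
    [0,0,0,0,0,-8,18],
    [0,0,0,0,0,-15,18],
    [0,0,0,0,0,-18,18],
    [0,0,0,0,0,-18,18],
    [0,0,0,0,0,-18,18],
    [0,0,0,0,0,-18,18],
    [0,0,0,0,0,-10,18],
    [0,0,0,0,0,-5,18],
    [0,0,0,0,0,0,18],
    [0,0,0,0,0,0,18]
  ]
}}

```text
t: 19.27
eef_pos: [530.4, 122.5, 318.2]
tcp_rot: [-3.141, -0.0, 2.058]
ft_force: [-0.7, 0.1, -2.6]
opening: 0.242
grip_force: 30.0
```

```bash
python3 st.py
python3 - <<'E'
from h import *
b=env.read_camera("side")["color"]
save("up",cv2.resize(b[90:270,170:340],None,fx=3.3,fy=3.3,interpolation=cv2.INTER_CUBIC))
E
```

```text
{'t': 19.275, 'eef_pos': [530.415, 122.453, 318.191], 'tcp_rot': [-3.141, -0.0, 2.058], 'ft_force': [-0.704, 0.083, -2.589], 'moment': [-0.075, 0.081, 0.008], 'grip_force': 29.999, 'opening': 0.242} -0.382
```

View pics/up.png

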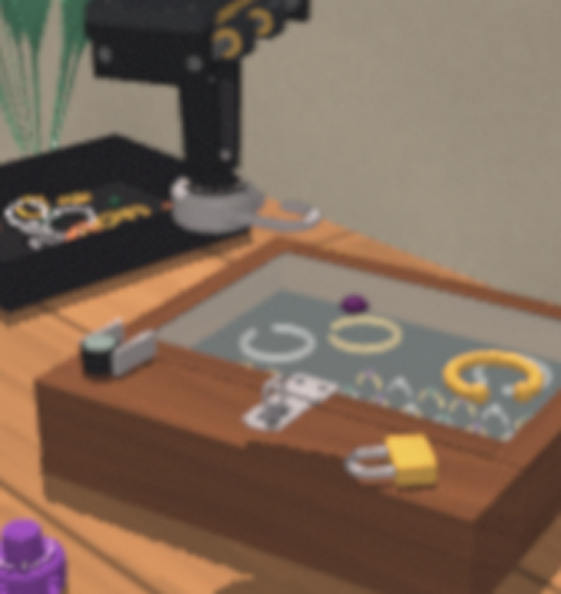

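The open padlock is held level at (215,205), dial up, about 134 mm above the rail. The staple at (270,400) is empty and the other things are undisturbed.

{"op": "jog_arm", "data": {
  "motion": [
    [0,0,0,0,0,0,18],
    [0,0,0,0,0,0,18],
    [0,0,0,0,0,0,18],
    [0,0,0,0,0,0,18]
  ]
}}

```text
t: 19.82
eef_pos: [530.6, 122.5, 318.7]
tcp_rot: [3.142, -0.0, 2.058]
ft_force: [0.1, 0.7, -2.0]
opening: 0.241
grip_force: 30.0
```

```bash
python3 -c "
from cell import env
print(env.job_done())"
```

```text
the job is handed in; nothing more can be done
None
```

The padlock is unlocked, drawn fully open and off the staple, and the arm is holding it level and still, dial up, about 13 cm above the case; the job was handed in at about 20 s, and no verdict came back.

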